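Crack the stuck lid of the tag locker

ROBOT

A 7-joint arm with a two-finger parallel gripper is mounted at the origin on the work surface. World frame = base frame: x ahead of the robot, y to its left, z up, the work surface at z = 0. Lengths are in m, angles in rad, forces in N, time in s.
With the tool pointing down it reaches from about 0.4 to 0.875 m from the base axis. Payload 19.3 kg.
Tool frame: the origin (TCP) lies on the centre line of the jaws, within the pads' length; the fingertips stand 19 mm ahead of it and the grasp point (between the pads) is the TCP (bot.nose_length is the distance from the TCP to the fingertips, in m); y points along the fingers, z is the direction in which the jaws open and shut, and the axes are right-handed (so a half turn about y gives the same grasp; the last joint's range is limited). The gripper opens to 85 mm and grips with 20 to 120 N. Pads are 22 mm wide; open, the fingers measure 114 mm over their backs; the gripper's body (76 mm by 85 mm) begins 54 mm behind the grasp point. The pads swing forward as they close: fully open they stand 13 mm farther back than shut.
Start: joints at [-1.204, 0.521, -0.036, 1.599, 0.021, 1.021, -0.113], TCP at [0.264, 0.566, 0.25] pointing down, gripper open.
Joint ranges: [-2.91, 2.91], [-0.3, 2.13], [-1.5, 1.42], [0.17, 2.43], [-1.26, 4.41], [0.16, 1.93], [-2.52, 2.52]. Speed limits (rad/s): [1.89, 1.89, 2.39, 2.39, 3.01, 3.01, 3.01].

INTERFACE

Orientations are given as [roll, pitch, yaw] about the fixed x, y, z axes, in that order (R = Rz(yaw) Ry(pitch) Rx(roll)).
In Python, from workcell import observe, cams, workorder, bot gives the robot as it stands. The module is installed in compiled form; this text tells all that it offers.
- The arm moves only by the tool apply_moves, never from a script. Its arguments are lists of equal length, an entry for each row: "jaw": the opening, from -1 (shut) to 1 (fully open), so that 0 is half open; "translation": the shift along the world's x, y, z in m, a list of three; "angular": the turn, a rotation vector about the world's x, y, z in degrees, a list of three. In form: {"jaw": [jaw, ...], "translation": [[x, y, z], ...], "angular": [[ax, ay, az], ...]}. A call has 1 to 5 rows; each row is the pose to reach, as a shift and turn from the pose commanded when the call began; what a row does not reach only later rows make up. A row lasts 1/10 s, in which the tool goes at most 50 mm and 8.59 degrees, less where a joint would pass 70% of its speed; a pose out of reach is approached as far as the arm can. A call with a gripper value outside its range is refused whole. The fingers move at their own pace and stop on an object; "newtons" is the grip in N (left out, the last holds). Time passes only in rows, so rows that repeat a pose let the fingers close. It gives the time, the measured TCP pose, the force and the opening at its end, in the units of the state.
- observe(): the state, without advancing time (a new reading comes with each control period).
- cams.grab_frame(name): name is "side" or "top" or "wrist"; returns a dict with "pixels" (400x640x3 uint8, red, green, blue), "mtx" (3x3 intrinsics, pixels), "distortion" ([k1, k2, p1, p2, k3] as OpenCV has them; the pictures are not rectified), "R" (3x3) and "t" (3): a world point X has camera coordinates R X + t. Camera axes: x right, y down, z forward; pixel columns grow to the right and rows downward; lengths in m; the calibration is good to about 2 mm. A picture is of the moment at which its call begins. There is no depth.
- workorder.job_done(): hands the job in, once; it reports no verdict.
The state is a dict: "clock": time; "qpos": joint angles; "qd": joint speeds; "joint_efforts": joint torques, N m; "position": TCP position; "tool_rot": TCP orientation; "force": force on the tool from outside, world axes, zero at the start; "moment": the same for the moment, N m; "grip_width": finger opening in m.
Only numpy, scipy, OpenCV 4.12 (cv2) and the standard library are available. Lean on these libraries where they do the work, as an engineer would, in place of code of your own. Each camera call takes 0.05 s, during which the arm holds its last target. There are 200 camera calls.

TASK

Open the tag locker a crack for me and keep holding it. First roll the loose iron bar back off the lid, letting it turn over along the boards rather than lifting or dragging it, until it lies in the trough behind the lid; then take the lid by its handle, pull until the stuck rubber seal lets go, and catch it so that the front edge stands only about 45 mm open, never flung wide open. Finish while still holding the lid there, and leave everything else on the shelf where it is.

Things in the scene. Friction and masses are not known exactly. Their poses are not given: they have to be found in the camera images.
- locker: Low chestnut box fixed to the shelf, 275 x 300 mm, 110 high. Origin on the shelf under it; own x to the back (hinge side, away from the robot), y left, z up. In this frame (mm): box x -145 to 130, y -150 to 150; lid x -150 to 55, flat top at z 131; behind it, x 55 to 105, the trough, a fixed board 5 mm lower (z 126), across the whole box, ending at an upright batten (face x 105, top z 148).
- lid (a joint): Lid angle, rad: 0 shut, grows as the front edge rises (0.22 is 45 mm). Board 205 x 306 x 18 mm, 0.6 kg, hinged at its back edge. A tight rubber bead seal inside the front wall grips it: the pull at the handle climbs to 15 to 22 N in the first 2 mm, then falls to the lid's bare weight, 4 N, once the handle has risen 10 mm. Let go, the lid drops back onto the bead (about 0.05 rad).
- lid_hinge (a point): Middle of the lid's hinge line, at the underside of its back edge (locker x 55, z 113 mm). The hinge line runs along the locker's y; at this point the frame turns with the lid.
- lid_handle (a point): Middle of the grip of the lid's iron bow handle: a round bar 10 mm thick and 80 mm long that runs along the locker's y, its axis 36 mm above the lid's top with open space beneath, 30 mm behind the front edge. When shut it is at locker x -120, z 167 mm. Frame turns with the lid (x to the hinge, z off the lid).
- lid_edge (a point): Middle of the lower front edge of the lid (locker x -150, z 113 mm when shut).
- bar: Loose round iron pipe, 27 mm across, 260 long, 0.3 to 0.5 kg, lying across the lid. Origin at its middle, own y along the pipe, own x and z turn as it rolls (z up at the start). It starts nearly parallel to the hinge, 85 to 135 mm behind the handle grip, rolls freely when pushed from the side, and lies in the trough with its axis at locker x 69 to 91, z 139 mm.
- applicator: Faded blue ear-tag pliers lying on the shelf beside the locker, 265 long (own x, jaws at +x) x 80 wide x 27 mm. Origin on the shelf near the middle. Bystander.
- tin: Round dented aluminium pin tin, 84 mm across, 42 high, origin centre of its underside. Bystander beside the locker.
- dish: Small white ceramic dish of brown tag buttons, 104 mm across, 30 high, origin centre of its underside. Bystander beside the locker.
- tags: Two brown cattle ear tags lying one on the other, together about 105 x 75 x 8 mm, origin under the middle of the lower one. Bystander beside the locker.

How it is judged:
By the outcome, as a careful person would: the job done as asked, in the order asked, and still so for the second after the job is handed in, while the arm keeps its last pose, push and grip.
It also fails if it takes over 45 s, if anything falls off the work surface, if the arm or the gripper's body presses on something with over 40 N, if the wrist force passes 120 N, or if a joint passes its speed limit or range.

## Working session

There is one attempt and no reset: what is moved stays moved. The work goes in short steps, Python scripts to look and compute and a tool call to move; the robot and the scene stay as the last step left them, time stands still between calls to the robot, and variables do not carry over. Pictures are saved under pics/ and viewed, about 8 in all and at most 12, crops included, and the job is handed in when it is done.

Besides the shell and the picture viewer there is one more tool, called after "Emit:" in YAML: its name, and indented under it one key for each argument. apply_moves: Moves the arm, as the interface text tells. Its arguments: {"type":"object","properties":{"jaw":{"type":"array"},"translation":{"type":"array"},"angular":{"type":"array"},"newtons":{"type":"number"}},"required":["jaw","translation","angular"]}

```bash
mkdir -p pics
python3 - <<'E'
from workcell import observe,cams,bot
import cv2,numpy as np
s=observe();print({k:np.round(v,3).tolist() for k,v in s.items()},bot.nose_length)
for n in("top","side"):
    f=cams.grab_frame(n);cv2.imwrite(f"pics/{n}0.png",f["pixels"][:,:,::-1]);np.savez(f"pics/{n}0.npz",**f)
    print(n,(-f["R"].T@f["t"]).round(3),f["R"].round(2).tolist())
E
```

```text
{'clock': 0.0, 'qpos': [-1.204, 0.522, -0.036, 1.6, 0.021, 1.021, -0.113], 'qd': [-0.0, 0.001, -0.0, -0.0, 0.001, -0.002, -0.0], 'joint_efforts': [0.001, -92.71, 1.981, -36.994, 0.018, 0.008, -0.0], 'position': [0.264, 0.566, 0.25], 'tool_rot': [-1.572, -0.0, -0.437], 'force': [-0.179, 0.012, 0.204], 'moment': [-0.013, -0.03, 0.027], 'grip_width': 0.085} 0.019
top [0.392 0.004 1.022] [[-0.03, -1.0, -0.02], [-0.99, 0.03, -0.13], [0.13, 0.02, -0.99]]
side [ 0.129 -0.485  0.83 ] [[0.77, -0.64, -0.01], [-0.47, -0.56, -0.68], [0.43, 0.53, -0.73]]
```

View pics/top0.png

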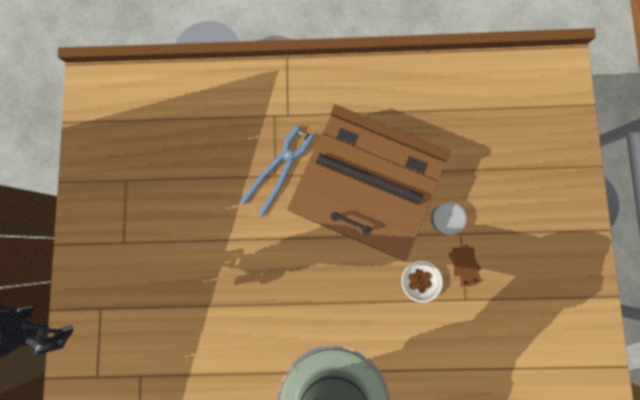

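View pics/side0.png

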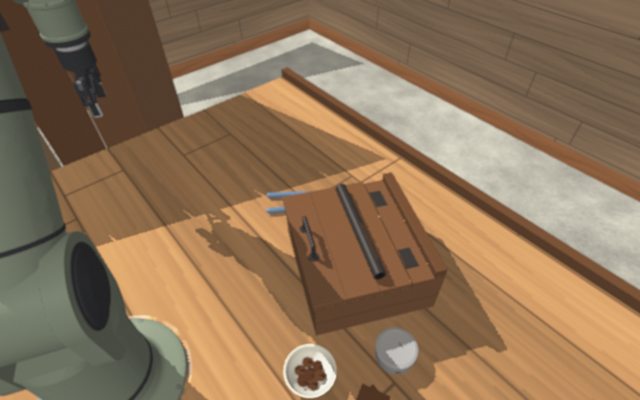

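The top view shows the locker turned about 25°, with its handle from (334,216) to (370,231). The bar runs from (318,158) to (422,199), the lid's front corners are at about (289,209) and (407,261), and the batten's are at (334,106) and (449,155). The side view shows the same layout; the bar's near end is at (379,273) and the handle runs from (305,220) to (316,258).

```bash
cat > h.py <<'E'
import cv2,numpy as np
def ray(f,px):
    u=cv2.undistortPoints(np.array([[px]],float),f["mtx"],f["distortion"])[0,0]
    R=f["R"];return -R.T@f["t"],R.T@np.array([u[0],u[1],1])
def onplane(f,px,z):
    c,d=ray(f,px);return c+d*(z-c[2])/d[2]
def proj(f,X):
    return cv2.projectPoints(np.atleast_2d(np.array(X,float)),cv2.Rodrigues(f["R"])[0],f["t"],f["mtx"],f["distortion"])[0][:,0]
def loc(o,yaw,p):
    c,s=np.cos(yaw),np.sin(yaw);return np.array([o[0]+c*p[0]-s*p[1],o[1]+s*p[0]+c*p[1],p[2]])
E
python3 - <<'E'
from h import *
f=np.load("pics/top0.npz");g=np.load("pics/side0.npz")
def dark(f,box):
    x0,y0,x1,y1=box;m=(f["pixels"].max(2)<75).astype(np.uint8);k=np.zeros_like(m);k[y0:y1,x0:x1]=m[y0:y1,x0:x1]
    n,l,s,c=cv2.connectedComponentsWithStats(k);out=[]
    for i in range(1,n):
        if s[i,4]>60:
            p=np.argwhere(l==i)[:,::-1].astype(np.float32);out.append(cv2.minAreaRect(p));print(s[i],c[i].round(1),[np.round(q,1) for q in out[-1]])
print("top");dark(f,(285,105,450,262))
print("side");dark(g,(285,170,445,300))
for n,p,z in [("FL",(289,209),.131),("FR",(407,261),.131),("BL",(334,106),.148),("BR",(449,155),.148),("h1",(334,216),.167),("h2",(370,231),.167),("b1",(318,158),.1445),("b2",(422,199),.1445)]:
    print(n,onplane(f,p,z).round(4))
for n,p,r in [("tin",(449,218),.042),("dish",(422,281),.03),("tags",(465,265),.008)]: print(n,onplane(f,p,r).round(3))
E
```

```text
top
[339 129  18  14 150] [347.2 136. ] [array([347.1, 136.3]), array([17.6,  9. ]), np.float64(24.0)]
[317 154 106  49 967] [368.6 178. ] [array([369.5, 178.1]), array([109.9,  10.5]), np.float64(22.0)]
[407 158  19  14 152] [416.2 164.5] [array([416.2, 164.6]), array([17.9,  8.9]), np.float64(26.6)]
[332 213  39  22 131] [351.3 222.5] [array([351.1, 222.8]), array([40.4,  7.2]), np.float64(24.4)]
side
[337 185  49  95 589] [362.9 235.7] [array([361. , 231.6]), array([101.4,  12.5]), np.float64(66.4)]
[371 192  15  14 122] [377.7 198.4] [array([377.6, 198.4]), array([15.9,  8.5]), np.float64(61.4)]
[308 245  11  16  87] [313.2 254.9] [array([311.6, 253.6]), array([15.1,  9.7]), np.float64(70.0)]
[400 249  17  19 192] [407.8 257.9] [array([407.9, 257.5]), array([20. , 10.8]), np.float64(67.4)]
FL [0.4879 0.0918 0.131 ]
FR [ 0.3586 -0.1808  0.131 ]
BL [ 0.7328 -0.0229  0.148 ]
BR [ 0.603  -0.2894  0.148 ]
h1 [ 0.4651 -0.014   0.167 ]
h2 [ 0.4288 -0.0941  0.167 ]
b1 [0.6066 0.0192 0.1445]
b2 [ 0.5009 -0.2209  0.1445]
tin [ 0.462 -0.313  0.042]
dish [ 0.303 -0.237  0.03 ]
tags [ 0.34  -0.357  0.008]
```

Emit:
apply_moves:
  jaw: [1, 1, 1, 1, 1]
  translation:
    - [0.017, -0.046, 0]
    - [0.034, -0.092, 0]
    - [0.051, -0.138, 0]
    - [0.068, -0.184, 0]
    - [0.085, -0.23, 0]
  angular:
    - [0, 0, 0]
    - [0, 0, 0]
    - [0, 0, 0]
    - [0, 0, 0]
    - [0, 0, 0]

```text
clock: 0.6
position: [0.3497, 0.3343, 0.2502]
tool_rot: [-1.571, 0.0, -0.437]
force: [1.5, -0.8, 0.5]
grip_width: 0.0851
```

Emit:
apply_moves:
  jaw: [1, 1, 1, 1, 1]
  translation:
    - [0.017, -0.046, 0]
    - [0.034, -0.092, 0]
    - [0.051, -0.138, 0]
    - [0.068, -0.184, 0]
    - [0.085, -0.23, 0]
  angular:
    - [0, 0, 0]
    - [0, 0, 0]
    - [0, 0, 0]
    - [0, 0, 0]
    - [0, 0, 0]

```text
clock: 1.1
position: [0.4346, 0.1043, 0.2504]
tool_rot: [-1.571, -0.0, -0.437]
force: [1.8, 0.5, -0.3]
grip_width: 0.0853
```

Emit:
apply_moves:
  jaw: [1, 1, 1, 1, 1]
  translation:
    - [0.017, -0.046, 0]
    - [0.034, -0.092, 0]
    - [0.051, -0.138, 0]
    - [0.07, -0.189, 0]
    - [0.07, -0.189, 0]
  angular:
    - [0, 0, 0]
    - [0, 0, 0]
    - [0, 0, 0]
    - [0, 0, 0]
    - [0, 0, 0]

```text
clock: 1.6
position: [0.5051, -0.0885, 0.2501]
tool_rot: [-1.573, -0.001, -0.443]
force: [-0.3, 1.3, 0.1]
grip_width: 0.0855
```

Run:
```python
from h import *
from workcell import observe,cams
s=observe();print(np.round(s["position"],4),np.round(s["qpos"],2))
f=cams.grab_frame("wrist");cv2.imwrite("pics/w1.png",f["pixels"][:,:,::-1]);np.savez("pics/w1.npz",**f)
print((-f["R"].T@f["t"]).round(3),f["R"].round(2).tolist())
```

```text
[ 0.5051 -0.0885  0.2501] [-0.12  0.35  0.23  1.9  -0.1   0.9   1.28]
[ 0.433 -0.054  0.373] [[0.43, 0.9, -0.0], [0.86, -0.41, 0.31], [0.28, -0.14, -0.95]]
```

View pics/w1.png

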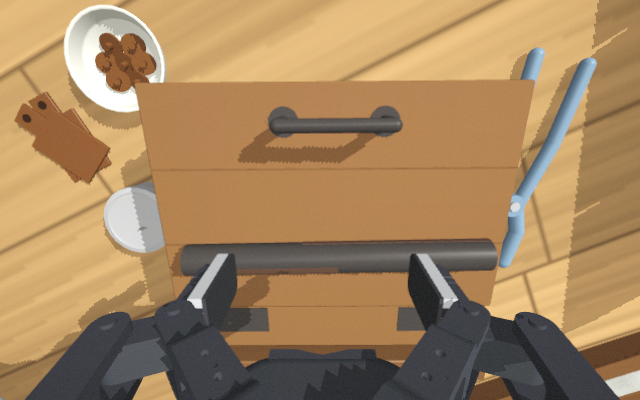

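The wrist view (image up is toward the robot) shows the handle grip from (270,126) to (401,125) and the lid's front corners at (138,84) and (533,80). The bar's axis runs from (183,260) to (496,254), and the hinge plates are at rows 308–331.

Run:
```python
from h import *
f=np.load("pics/w1.npz")
P={n:onplane(f,p,z) for n,p,z in [("FR",(138,84),.131),("FL",(533,80),.131),("h1",(272,126),.167),("h2",(400,125),.167),("b1",(183,260),.1445),("b2",(496,254),.1445),("BR",(163,306),.131),("BL",(495,305),.131)]}
for k,v in P.items(): print(k,v.round(4))
for a,b in (("FR","FL"),("h1","h2"),("b1","b2")):
    d=P[b]-P[a];print(a,np.hypot(*d[:2]).round(4),"yaw",np.degrees(np.arctan2(-d[0],d[1])).round(2),"mid",((P[a]+P[b])/2).round(4))
yaw=np.radians(-25.2);h=(P["h1"]+P["h2"])/2;o=h[:2]-loc((0,0),yaw,(-.12,0,0))[:2];print("o",o)
c,s=np.cos(yaw),np.sin(yaw)
for k,v in P.items():
    d=v[:2]-o;print(k,(c*d[0]+s*d[1]).round(4),(-s*d[0]+c*d[1]).round(4))
print(proj(f,[.5051,-.0885,.231]))
```

```text
FR [ 0.3634 -0.1763  0.131 ]
FL [0.4887 0.0939 0.131 ]
h1 [ 0.434  -0.0927  0.167 ]
h2 [ 0.4702 -0.0147  0.167 ]
b1 [ 0.5008 -0.2204  0.1445]
b2 [0.6106 0.0255 0.1445]
BR [ 0.539 -0.276  0.131]
BL [0.6749 0.0147 0.131 ]
FR 0.2978 yaw -24.87 mid [ 0.4261 -0.0412  0.131 ]
h1 0.086 yaw -24.95 mid [ 0.4521 -0.0537  0.167 ]
b1 0.2693 yaw -24.06 mid [ 0.5557 -0.0975  0.1445]
o [ 0.56067862 -0.10478162]
FR -0.148 -0.1487
FL -0.1497 0.1492
h1 -0.1198 -0.043
h2 -0.1202 0.043
b1 -0.0049 -0.1301
b2 -0.0103 0.1391
BR 0.0533 -0.1642
BL 0.0525 0.1567
[[322.83136458 256.27908602]]
```

Emit:
apply_moves:
  jaw: [1, 1, 1, 1, 1]
  translation:
    - [0.004, 0.01, -0.025]
    - [0.004, 0.01, -0.05]
    - [0.004, 0.01, -0.075]
    - [0.004, 0.01, -0.088]
    - [0.004, 0.01, -0.088]
  angular:
    - [0, 0, 0]
    - [0, 0, 0]
    - [0, 0, 0]
    - [0, 0, 0]
    - [0, 0, 0]

```text
clock: 2.15
position: [0.5076, -0.0719, 0.1611]
tool_rot: [-1.572, 0.003, -0.436]
force: [-0.0, -0.0, 0.3]
grip_width: 0.0859
```

Run:
```python
from h import *
from workcell import observe,cams
s=observe();print(np.round(s["position"],4),np.round(s["force"],1))
g=cams.grab_frame("side");im=g["pixels"][:,:,::-1][130:350,230:470];im=cv2.resize(im,None,fx=2.5,fy=2.5,interpolation=cv2.INTER_CUBIC);cv2.imwrite("pics/s2.png",im)
```

```text
[ 0.5076 -0.0719  0.1611] [-0.  -0.   0.3]
```

View pics/s2.png

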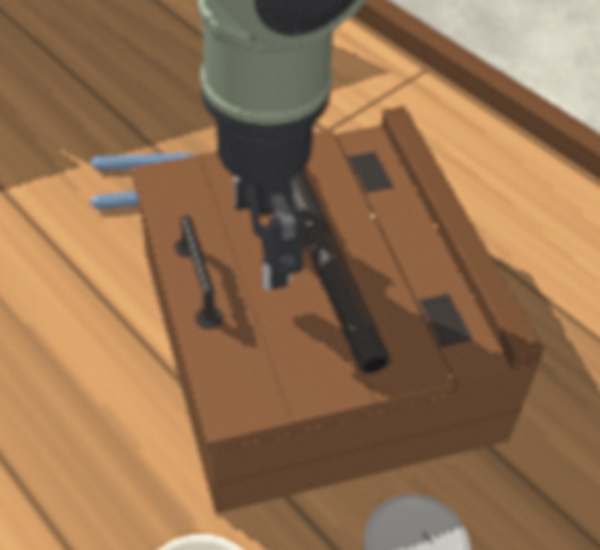

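The crop shows the open fingers between the handle and the bar. The near fingertip's lower end is at crop (275,287), which is full-frame (340,245).

Run:
```python
from h import *
g=np.load("pics/side0.npz")
for ly in (-.0425,-.057):
  for z in (.135,.142,.149,.156,.165):
    p=[loc((.5076,-.0719),np.radians(-24.98),(dx,ly,z)) for dx in(-.011,.011)]
    print(ly,z,proj(g,p).round(1).tolist())
```

```text
-0.0425 0.135 [[334.4, 249.4], [344.3, 247.3]]
-0.0425 0.142 [[334.5, 247.5], [344.4, 245.3]]
-0.0425 0.149 [[334.5, 245.5], [344.5, 243.3]]
-0.0425 0.156 [[334.6, 243.4], [344.6, 241.3]]
-0.0425 0.165 [[334.7, 240.8], [344.8, 238.6]]
-0.057 0.135 [[336.3, 254.8], [346.3, 252.6]]
-0.057 0.142 [[336.4, 252.8], [346.4, 250.6]]
-0.057 0.149 [[336.5, 250.8], [346.6, 248.6]]
-0.057 0.156 [[336.6, 248.8], [346.7, 246.6]]
-0.057 0.165 [[336.7, 246.2], [346.9, 244.0]]
```

Emit:
apply_moves:
  jaw: [1, 1, 1, 1, 1]
  translation:
    - [0, 0, -0.004]
    - [0, 0, -0.008]
    - [0.006, -0.003, -0.008]
    - [0.012, -0.0055, -0.008]
    - [0.016, -0.0075, -0.008]
  angular:
    - [0, 0, 0]
    - [0, 0, 0]
    - [0, 0, 0]
    - [0, 0, 0]
    - [0, 0, 0]

```text
clock: 2.7
position: [0.5254, -0.0806, 0.1546]
tool_rot: [-1.571, -0.001, -0.437]
force: [-0.1, 0.4, 0.3]
grip_width: 0.0856
```

Emit:
apply_moves:
  jaw: [1, 1, 1, 1, 1]
  translation:
    - [0.003, -0.0014, 0]
    - [0.006, -0.0028, 0]
    - [0.009, -0.0042, 0]
    - [0.013, -0.006, 0]
    - [0.017, -0.008, 0]
  angular:
    - [0, 0, 0]
    - [0, 0, 0]
    - [0, 0, 0]
    - [0, 0, 0]
    - [0, 0, 0]

```text
clock: 3.2
position: [0.5407, -0.0876, 0.1549]
tool_rot: [-1.571, 0.002, -0.436]
force: [-25.5, 8.0, 46.1]
grip_width: 0.0852
```

Emit:
apply_moves:
  jaw: [1, 1, 1, 1, 1]
  translation:
    - [0.004, -0.0019, 0]
    - [0.008, -0.0038, 0]
    - [0.012, -0.0057, 0]
    - [0.016, -0.0075, 0]
    - [0.02, -0.0094, 0]
  angular:
    - [0, 0, 0]
    - [0, 0, 0]
    - [0, 0, 0]
    - [0, 0, 0]
    - [0, 0, 0]

```text
clock: 3.7
position: [0.5651, -0.0984, 0.1611]
tool_rot: [-1.566, -0.009, -0.438]
force: [-22.3, 4.4, 115.8]
grip_width: 0.0853
```

Run:
```python
from h import *
from workcell import observe,cams
s=observe();print(np.round(s["position"],4),np.round(s["force"],1))
f=cams.grab_frame("wrist");cv2.imwrite("pics/w3.png",f["pixels"][:,:,::-1]);np.savez("pics/w3.npz",**f)
```

```text
[ 0.5651 -0.0984  0.1611] [-22.3   4.4 115.8]
```

View pics/w3.png

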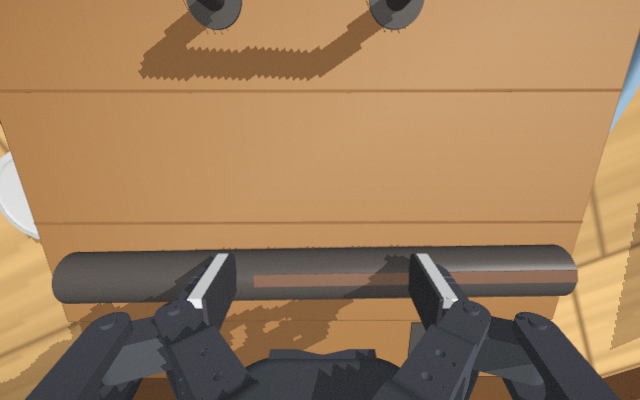

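The fingers have ridden up onto the bar: the bar lies at rows 250–300 under both pads, and the wrist force is 116 N upward. I'm lifting straight off.

Emit:
apply_moves:
  jaw: [1, 1, 1, 1, 1]
  translation:
    - [0, 0, 0.01]
    - [0, 0, 0.02]
    - [0, 0, 0.03]
    - [0, 0, 0.03]
    - [0, 0, 0.03]
  angular:
    - [0, 0, 0]
    - [0, 0, 0]
    - [0, 0, 0]
    - [0, 0, 0]
    - [0, 0, 0]

```text
clock: 4.25
position: [0.5613, -0.0975, 0.184]
tool_rot: [-1.571, 0.0, -0.437]
force: [-0.5, -0.7, 1.0]
grip_width: 0.0856
```

Run:
```python
from h import *
from workcell import observe,cams
s=observe();print(np.round(s["position"],4),np.round(s["force"],1))
f=cams.grab_frame("wrist");cv2.imwrite("pics/w4.png",f["pixels"][:,:,::-1]);np.savez("pics/w4.npz",**f)
f=cams.grab_frame("top");np.savez("pics/t4.npz",**f)
m=(f["pixels"].max(2)<75).astype(np.uint8);k=np.zeros_like(m);k[105:262,285:450]=m[105:262,285:450]
n,l,st,c=cv2.connectedComponentsWithStats(k)
for i in range(1,n):
    if st[i,4]>40:print(st[i],c[i].round(1))
```

```text
[ 0.5613 -0.0975  0.184 ] [-0.5 -0.7  1. ]
[339 105  22  47 343] [350.7 129.1]
[320 148  31  19 229] [338.1 156.8]
[345 205 105  36 845] [400.4 215.6]
[332 213  14   7  57] [337.4 216.4]
```

View pics/w4.png

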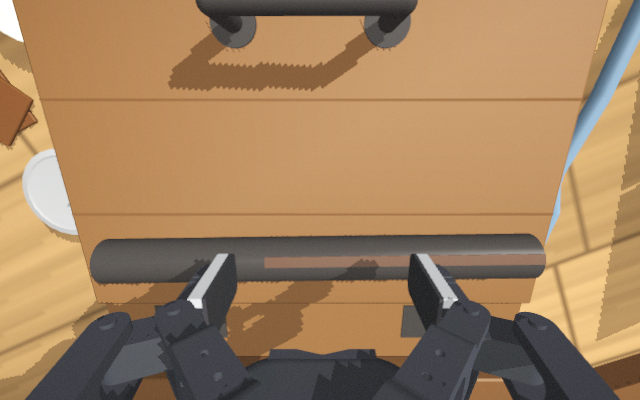

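The bar is still parallel to the hinge and has turned a little (its stripe is visible). Its ends are at about (92,262) and (545,255). The open fingertips sit higher than I assumed.

Run:
```python
from h import *
f=np.load("pics/w4.npz");o=np.array([.5607,-.1048]);y=np.radians(-24.95);c,s=np.cos(y),np.sin(y)
for n,p,z in [("b1",(93,261),.1445),("b2",(545,255),.1445),("tcp",None,0),("seamL",(103,303),.131),("seamR",(530,303),.131)]:
    v=np.array([.5613,-.0975,.184]) if p is None else onplane(f,p,z)
    d=v[:2]-o;print(n,v.round(4),(c*d[0]+s*d[1]).round(4),(-s*d[0]+c*d[1]).round(4))
# tip pixels: pad lower tip
for dz in (-.019,-.012,-.006,0):
    print(dz,proj(f,[loc((.5613,-.0975),y,(dx,ly,.184+dz)) for ly in(-.0425,.0425) for dx in (-.011,.011)]).round(0).tolist())
```

```text
b1 [ 0.515  -0.2314  0.1445] 0.012 -0.1341
b2 [0.6279 0.0207 0.1445] 0.008 0.1421
tcp [ 0.5613 -0.0975  0.184 ] -0.0025 0.0069
seamL [ 0.547  -0.2603  0.131 ] 0.0532 -0.1468
seamR [0.6729 0.0102 0.131 ] 0.0532 0.1516
-0.019 [[241.0, 238.0], [245.0, 274.0], [404.0, 238.0], [401.0, 274.0]]
-0.012 [[238.0, 244.0], [242.0, 282.0], [408.0, 244.0], [404.0, 282.0]]
-0.006 [[234.0, 250.0], [238.0, 289.0], [411.0, 250.0], [407.0, 289.0]]
0 [[231.0, 256.0], [235.0, 296.0], [415.0, 256.0], [410.0, 296.0]]
```

Emit:
apply_moves:
  jaw: [1, 1, 1, 1, 1]
  translation:
    - [-0.034, 0.016, 0]
    - [-0.034, 0.016, 0]
    - [-0.034, 0.016, -0.02]
    - [-0.034, 0.016, -0.04]
    - [-0.034, 0.016, -0.04]
  angular:
    - [0, 0, 0]
    - [0, 0, 0]
    - [0, 0, 0]
    - [0, 0, 0]
    - [0, 0, 0]

```text
clock: 4.85
position: [0.5262, -0.0815, 0.1421]
tool_rot: [-1.572, 0.003, -0.437]
force: [0.7, 0.2, 0.5]
grip_width: 0.0855
```

Emit:
apply_moves:
  jaw: [1, 1, 1, 1, 1]
  translation:
    - [0.005, -0.0023, 0]
    - [0.01, -0.0047, 0]
    - [0.015, -0.007, 0]
    - [0.018, -0.0084, 0]
    - [0.02, -0.0093, 0]
  angular:
    - [0, 0, 0]
    - [0, 0, 0]
    - [0, 0, 0]
    - [0, 0, 0]
    - [0, 0, 0]

```text
clock: 5.35
position: [0.5479, -0.0911, 0.1446]
tool_rot: [-1.571, -0.0, -0.437]
force: [0.2, 0.1, -0.1]
grip_width: 0.0855
```

Emit:
apply_moves:
  jaw: [1, 1, 1, 1, 1]
  translation:
    - [0.002, -0.0009, -0.001]
    - [0.004, -0.0019, -0.001]
    - [0.006, -0.0028, -0.001]
    - [0.008, -0.0037, -0.001]
    - [0.01, -0.0047, -0.001]
  angular:
    - [0, 0, 0]
    - [0, 0, 0]
    - [0, 0, 0]
    - [0, 0, 0]
    - [0, 0, 0]

```text
clock: 5.85
position: [0.5576, -0.0957, 0.1433]
tool_rot: [-1.571, 0.0, -0.437]
force: [-0.3, 0.7, -0.9]
grip_width: 0.0852
```

Emit:
apply_moves:
  jaw: [1, 1, 1, 1, 1]
  translation:
    - [0.003, -0.0014, 0]
    - [0.006, -0.0028, 0]
    - [0.009, -0.0042, 0]
    - [0.012, -0.0056, 0]
    - [0.015, -0.007, 0]
  angular:
    - [0, 0, 0]
    - [0, 0, 0]
    - [0, 0, 0]
    - [0, 0, 0]
    - [0, 0, 0]

```text
clock: 6.35
position: [0.5727, -0.1027, 0.1433]
tool_rot: [-1.571, 0.0, -0.437]
force: [-0.9, 0.0, -0.0]
grip_width: 0.0854
```

Run:
```python
from h import *
from workcell import observe,cams
s=observe();print(np.round(s["position"],4),np.round(s["force"],1))
f=cams.grab_frame("wrist");cv2.imwrite("pics/w5.png",f["pixels"][:,:,::-1]);np.savez("pics/w5.npz",**f)
```

```text
[ 0.5727 -0.1027  0.1433] [-0.9  0.  -0. ]
```

View pics/w5.png

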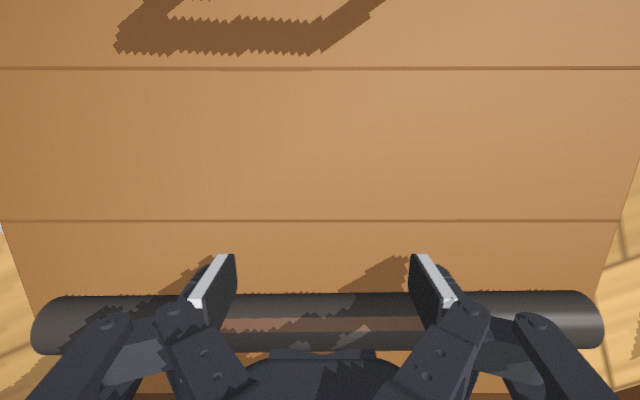

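The wrist view shows the bar square ahead of both pads (rows 292–352). It is rolling with almost no force, so I'm continuing.

Emit:
apply_moves:
  jaw: [1, 1, 1, 1, 1]
  translation:
    - [0.003, -0.0014, 0]
    - [0.006, -0.0028, 0]
    - [0.009, -0.0042, 0]
    - [0.012, -0.0056, 0]
    - [0.015, -0.007, 0]
  angular:
    - [0, 0, 0]
    - [0, 0, 0]
    - [0, 0, 0]
    - [0, 0, 0]
    - [0, 0, 0]

```text
clock: 6.9
position: [0.5877, -0.1097, 0.1433]
tool_rot: [-1.571, -0.0, -0.437]
force: [-0.6, -0.5, -0.2]
grip_width: 0.0856
```

Emit:
apply_moves:
  jaw: [1, 1, 1, 1, 1]
  translation:
    - [0.003, -0.0014, 0]
    - [0.006, -0.0028, 0]
    - [0.009, -0.0042, 0]
    - [0.012, -0.0056, 0]
    - [0.015, -0.007, 0]
  angular:
    - [0, 0, 0]
    - [0, 0, 0]
    - [0, 0, 0]
    - [0, 0, 0]
    - [0, 0, 0]

```text
clock: 7.4
position: [0.6027, -0.1167, 0.1433]
tool_rot: [-1.571, 0.0, -0.437]
force: [-0.2, -0.4, -0.5]
grip_width: 0.0856
```

Emit:
apply_moves:
  jaw: [1, 1, 1, 1, 1]
  translation:
    - [0.003, -0.0014, 0]
    - [0.006, -0.0028, 0]
    - [0.008, -0.0037, 0]
    - [0.008, -0.0037, 0]
    - [0.008, -0.0037, 0]
  angular:
    - [0, 0, 0]
    - [0, 0, 0]
    - [0, 0, 0]
    - [0, 0, 0]
    - [0, 0, 0]

```text
clock: 7.9
position: [0.6104, -0.1203, 0.1432]
tool_rot: [-1.571, 0.0, -0.437]
force: [-0.3, -0.6, 0.2]
grip_width: 0.0856
```

Emit:
apply_moves:
  jaw: [1, 1, 1, 1, 1]
  translation:
    - [-0.008, 0.0037, 0.0]
    - [-0.02, 0.009, 0.03]
    - [-0.06, 0.028, 0.06]
    - [-0.1, 0.047, 0.075]
    - [-0.14, 0.065, 0.08]
  angular:
    - [0, 0, 0]
    - [0, 0, 0]
    - [0, 0, 0]
    - [0, 0, 0]
    - [0, 0, 0]

```text
clock: 8.4
position: [0.4685, -0.0545, 0.2245]
tool_rot: [-1.57, -0.002, -0.437]
force: [1.2, 0.5, 0.6]
grip_width: 0.0854
```

Run:
```python
from h import *
from workcell import observe,cams
s=observe();print(np.round(s["position"],4),np.round(s["force"],1))
for n in ("side","top"):
    f=cams.grab_frame(n);np.savez(f"pics/{n}6.npz",**f)
    if n=="side":a=f["pixels"][130:350,230:470,::-1]
    else:b=f["pixels"][90:290,250:490,::-1]
cv2.imwrite("pics/c6.png",np.hstack([cv2.resize(a,(400,366),interpolation=3),cv2.resize(b,(400,366),interpolation=3)]))
```

```text
[ 0.4685 -0.0545  0.2245] [1.2 0.5 0.6]
```

View pics/c6.png

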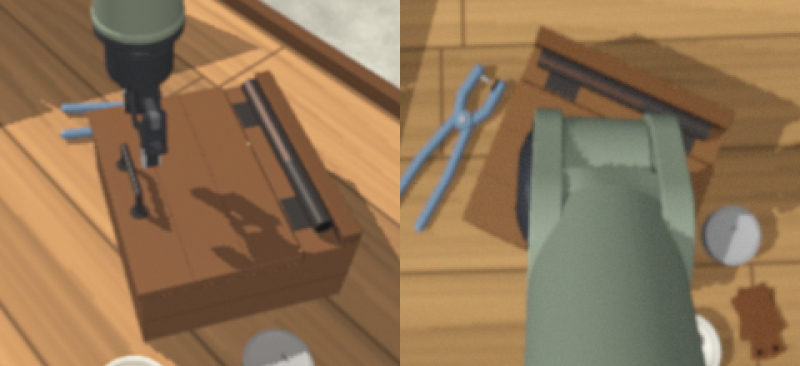

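The side and top crops show the bar lying in the trough against the batten and parallel to it. The bystanders have not moved. Next I turn the jaws across the handle.

Emit:
apply_moves:
  jaw: [1, 1, 1, 1, 1]
  translation:
    - [-0.017, 0.001, 0.005]
    - [-0.017, 0.001, 0.005]
    - [-0.017, 0.001, 0.005]
    - [-0.017, 0.001, 0.005]
    - [-0.017, 0.001, 0.005]
  angular:
    - [0, 0, -8]
    - [0, 0, -16]
    - [0, 0, -24]
    - [0, 0, -32]
    - [0, 0, -40]

```text
clock: 9.0
position: [0.4531, -0.0542, 0.2283]
tool_rot: [-1.571, 0.0, -1.141]
force: [-0.5, 0.4, -0.5]
grip_width: 0.0856
```

Emit:
apply_moves:
  jaw: [1, 1, 1, 1, 1]
  translation:
    - [0, 0, 0]
    - [0, 0, 0]
    - [0, 0, 0]
    - [0, 0, 0]
    - [0, 0, 0]
  angular:
    - [0, 0, -8]
    - [0, 0, -16]
    - [0, 0, -24]
    - [0, 0, -32]
    - [0, 0, -40]

```text
clock: 9.5
position: [0.4531, -0.0542, 0.2282]
tool_rot: [-1.571, 0.0, -1.839]
force: [0.6, 0.4, -1.2]
grip_width: 0.0855
```

Emit:
apply_moves:
  jaw: [1, 1, 1]
  translation:
    - [0, 0, 0]
    - [0, 0, 0]
    - [0, 0, 0]
  angular:
    - [0, 0, -8]
    - [0, 0, -10]
    - [0, 0, -10]

```text
clock: 9.8
position: [0.4532, -0.0541, 0.2282]
tool_rot: [-1.571, -0.0, -2.008]
force: [0.4, -0.8, 0.9]
grip_width: 0.0857
```

Run:
```python
from h import *
from workcell import observe,cams
s=observe();print(np.round(s["position"],4),np.round(s["tool_rot"],3),np.round(s["force"],1),np.round(s["qpos"],2))
f=cams.grab_frame("wrist");cv2.imwrite("pics/w7.png",f["pixels"][:,:,::-1]);np.savez("pics/w7.npz",**f)
for h in ((.4521,-.0537),(.4470,-.054)):
    print(proj(f,[loc(h,np.radians(-24.95),(0,ly,.167)) for ly in(-.043,.043)]).round(0).tolist())
g=np.load("pics/side6.npz");o=np.array([.5607,-.1048]);y=np.radians(-24.95);c,s=np.cos(y),np.sin(y)
for p in ((423,265),(379.4,182.8)):
    d=onplane(g,p,.139)[:2]-o;print((c*d[0]+s*d[1]).round(4),(-s*d[0]+c*d[1]).round(4))
```

```text
[ 0.4532 -0.0541  0.2282] [-1.571 -0.    -2.008] [ 0.4 -0.8  0.9] [-0.47  0.33  0.57  2.07 -0.25  0.81 -0.19]
[[320.0, 280.0], [320.0, 161.0]]
[[314.0, 283.0], [313.0, 165.0]]
0.0899 -0.1224
0.0896 0.1282
```

View pics/w7.png

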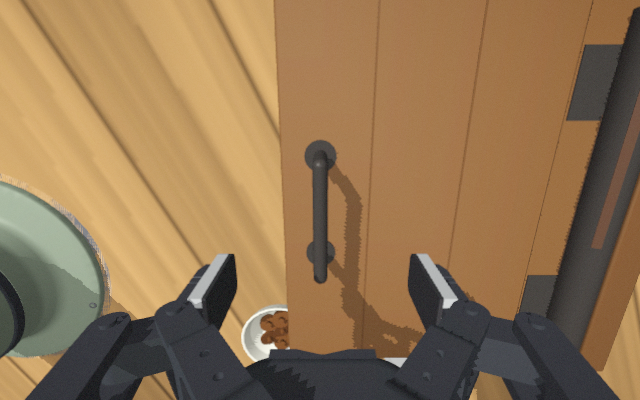

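The wrist view shows the handle from (320,158) to (320,280), centred between the pads and matching its projected position. The bar measures axis x ≈ 90 mm at both ends, inside the trough range. Descending and gripping.

Emit:
apply_moves:
  jaw: [1, 1, 1, 1, 1]
  translation:
    - [-0.001, 0, -0.02]
    - [-0.001, 0, -0.04]
    - [-0.001, 0, -0.055]
    - [-0.001, 0, -0.06]
    - [-0.001, 0, -0.06]
  angular:
    - [0, 0, 0]
    - [0, 0, 0]
    - [0, 0, 0]
    - [0, 0, 0]
    - [0, 0, 0]

```text
clock: 10.35
position: [0.4522, -0.0545, 0.1681]
tool_rot: [-1.572, -0.0, -2.007]
force: [-1.3, -0.0, 0.6]
grip_width: 0.0852
```

Emit:
apply_moves:
  jaw: [-1, -1, -1, -1, -1]
  translation:
    - [0, 0, 0]
    - [0, 0, 0]
    - [0, 0, 0]
    - [0, 0, 0]
    - [0, 0, 0]
  angular:
    - [0, 0, 0]
    - [0, 0, 0]
    - [0, 0, 0]
    - [0, 0, 0]
    - [0, 0, 0]
  newtons: 80

```text
clock: 10.85
position: [0.4525, -0.0542, 0.1685]
tool_rot: [-1.571, 0.0, -2.008]
force: [0.4, -2.1, 0.1]
grip_width: 0.0123
```

Emit:
apply_moves:
  jaw: [-1, -1, -1, -1, -1]
  translation:
    - [0, 0, 0]
    - [0, 0, 0]
    - [0.001, -0.0004, 0.003]
    - [0.002, -0.0009, 0.006]
    - [0.003, -0.0013, 0.0095]
  angular:
    - [0, 0, 0]
    - [0, 0, 0]
    - [0.4, 0.9, 0]
    - [0.9, 1.9, 0]
    - [1.33, 2.86, 0]

```text
clock: 11.35
position: [0.4544, -0.0552, 0.1774]
tool_rot: [-1.629, -0.001, -2.007]
force: [-1.7, 2.1, -5.4]
grip_width: 0.0073
```

Run:
```python
from h import *
from workcell import observe,cams
a=cams.grab_frame("side")["pixels"][130:350,230:470,::-1];b=cams.grab_frame("wrist")["pixels"][:,:,::-1]
s=observe();print(np.round(s["position"],4),s["grip_width"],np.round(s["force"],1))
cv2.imwrite("pics/c8.png",np.hstack([cv2.resize(a,(400,366),interpolation=3),cv2.resize(b[120:350,200:440],(382,366),interpolation=3)]))
```

```text
[ 0.4546 -0.0553  0.1777] 0.007503594266060178 [-8.   4.5 10.7]
```

View pics/c8.png

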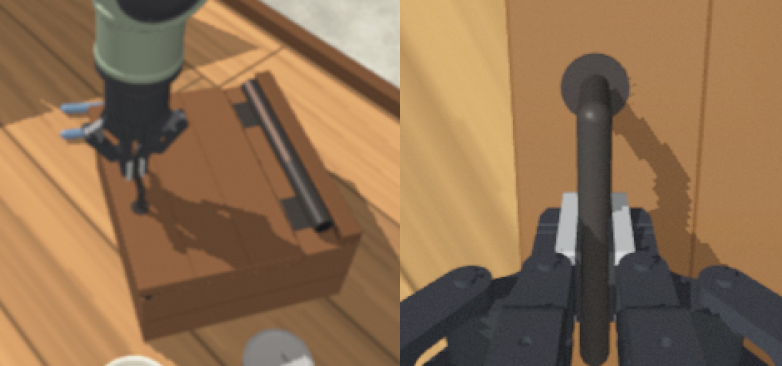

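The pads still have the handle between them (right crop, about (595,230)). The lid appears to be just starting to lift. I'm letting it settle and reading the force again.

Emit:
apply_moves:
  jaw: [-1, -1]
  translation:
    - [0, 0, 0]
    - [0, 0, 0]
  angular:
    - [0, 0, 0]
    - [0, 0, 0]

```text
clock: 11.65
position: [0.4547, -0.0553, 0.1778]
tool_rot: [-1.628, -0.0, -2.007]
force: [-6.6, 2.3, 6.5]
grip_width: 0.0072
```

Emit:
apply_moves:
  jaw: [-1, -1, -1, -1, -1]
  translation:
    - [0.0009, -0.0004, 0.0028]
    - [0.0019, -0.0009, 0.0056]
    - [0.003, -0.0013, 0.0084]
    - [0.004, -0.0018, 0.0112]
    - [0.005, -0.0023, 0.014]
  angular:
    - [0.4, 0.86, 0]
    - [0.8, 1.72, 0]
    - [1.2, 2.58, 0]
    - [1.6, 3.44, 0]
    - [2.0, 4.3, 0]

```text
clock: 12.15
position: [0.46, -0.0577, 0.1918]
tool_rot: [-1.711, -0.0, -2.007]
force: [-2.7, 1.2, -2.0]
grip_width: 0.0075
```

Forces are small. Next is the second half, up to 0.22 rad.

Emit:
apply_moves:
  jaw: [-1, -1, -1, -1, -1]
  translation:
    - [0.0012, -0.0006, 0.0028]
    - [0.0025, -0.0012, 0.0056]
    - [0.0038, -0.0018, 0.0084]
    - [0.005, -0.0024, 0.0111]
    - [0.0062, -0.0029, 0.0134]
  angular:
    - [0.4, 0.86, 0]
    - [0.8, 1.72, 0]
    - [1.2, 2.58, 0]
    - [1.6, 3.44, 0]
    - [2.0, 4.28, 0]

```text
clock: 12.65
position: [0.4664, -0.0608, 0.2054]
tool_rot: [-1.793, -0.0, -2.007]
force: [-5.1, 2.7, -1.3]
grip_width: 0.007
```

Emit:
apply_moves:
  jaw: [-1, -1, -1]
  translation:
    - [0, 0, 0]
    - [0, 0, 0]
    - [0, 0, 0]
  angular:
    - [0, 0, 0]
    - [0, 0, 0]
    - [0, 0, 0]

```text
clock: 12.95
position: [0.4664, -0.0607, 0.2052]
tool_rot: [-1.793, -0.0, -2.008]
force: [-3.6, 1.7, -0.8]
grip_width: 0.0074
```

Run:
```python
from h import *
from workcell import observe,cams
F=cams.grab_frame("side");np.savez("pics/side9.npz",**F);a=F["pixels"][130:350,230:470,::-1];b=cams.grab_frame("wrist")["pixels"][:,:,::-1]
s=observe();print(np.round(s["position"],4),s["grip_width"],np.round(s["force"],1),np.round(s["moment"],1))
cv2.imwrite("pics/c9.png",np.hstack([cv2.resize(a,(480,440),interpolation=3),cv2.resize(b[120:350,200:440],(320,440),interpolation=3)]))
```

```text
[ 0.4664 -0.0607  0.2052] 0.007071271908139063 [-4.7  2.8 -1.3] [ 0.4  0.8 -0. ]
```

View pics/c9.png

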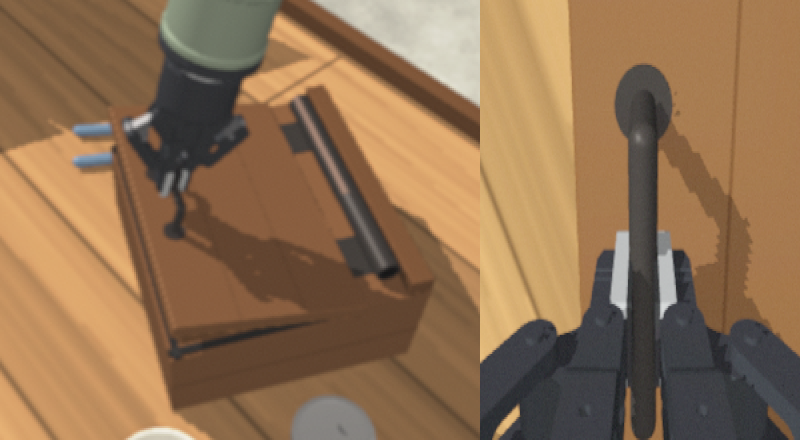

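The lid stands open with the pads on the handle and the bar in the trough. The lid's top front-right corner is at about crop (168,330), with a dark gap below it down to (175,355). I'm checking the angle from that corner.

Run:
```python
from h import *
g=np.load("pics/side9.npz");o=(.5607,-.1048);y=np.radians(-24.95)
for th in (0.05,.14,.18,.22,.26):
    c,s=np.cos(th),np.sin(th);r=[]
    for (x,yy,z) in ((-.15,-.153,.131),(-.15,-.153,.113),(-.15,.153,.131)):
        X,Z=x-.055,z-.113
        r.append(loc(o,y,(.055+X*c+Z*s,yy,.113-X*s+Z*c)))
    print(th,((proj(g,r)-[230,130])*2).round(0).tolist())
print(((proj(g,loc(o,y,(-.145,-.15,.11)))-[230,130])*2).round(0))
a=g["pixels"][130+155:130+190,230+70:230+180];cv2.imwrite("pics/z9.png",cv2.resize(a[:,:,::-1],None,fx=7,fy=7,interpolation=3))
```

```text
0.05 [[167.0, 349.0], [166.0, 359.0], [104.0, 127.0]]
0.14 [[170.0, 338.0], [168.0, 349.0], [106.0, 115.0]]
0.18 [[172.0, 333.0], [169.0, 344.0], [107.0, 110.0]]
0.22 [[174.0, 328.0], [171.0, 339.0], [109.0, 105.0]]
0.26 [[177.0, 323.0], [172.0, 334.0], [110.0, 100.0]]
[[171. 361.]]
```

View pics/z9.png

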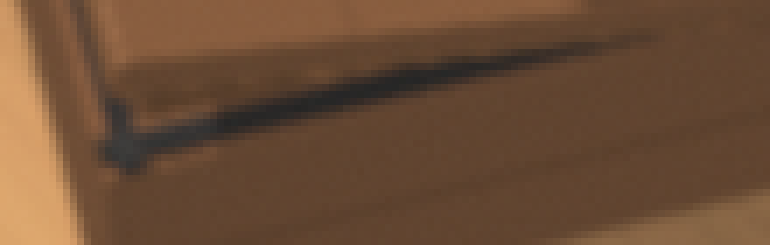

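The zoom puts the lid's top corner at (173,329) and its lower corner at (174,339). The 0.22 rad projection predicts (174,328) and (171,339), so the lid is at about 45 mm. Handing in.

Run:
```python
from workcell import workorder,observe
workorder.job_done();s=observe();print(s["clock"],s["grip_width"],s["position"])
```

```text
the job is handed in; nothing more can be done
the job is handed in; nothing more can be done
```

The job is handed in with the gripper still holding the lid open at about 45 mm, after about 13 s of the 45 s allowed. No verdict was reported.

**Bar:** It was rolled back off the lid with the open fingers and lies in the trough against the batten. Its axis measures about x 90 mm at both ends, inside the 69–91 mm range.

**Lid:** I gripped the handle, broke the seal and followed the hinge arc to 0.22 rad. In the last side view the front corner matches the 0.22 rad projection to 1–3 pixels of the enlarged crop. Forces in the last reading before hand-in were about 5 N. I saw nothing else moved in the pictures.

**What went wrong or disagreed:**
- **First push on the bar:** The fingers were too high and rode up onto the bar, and the wrist force reached 116 N, close to the 120 N limit. During this the bar moved about 18 mm under the fingers, so it may have slid as well as turned. I lifted off and pushed again lower, and after that it rolled with almost no force.
- **Grip opening:** It read about 7 mm on a 10 mm handle bar, but the pictures show the handle firmly between the pads.
- **Seal force:** I did not see the 15–22 N peak, because it fell between force readings.

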